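# Close a measuring cell and hold its bayonet probe seated

### The job

Close the measuring cell: lower the aluminium cover over the two locating pins until it lies flush on the cell, then take the probe from its holder, line its two lugs up with the keyways of the socket, push it in against the spring and twist it a quarter turn clockwise (seen from above) as far as it goes. It springs back if let go, so finish while still gripping the probe and holding it seated at the end of its turn. Leave the other things on the bench where they are.

Things in the scene. Friction and masses are not known exactly. Their poses are not given: they have to be found in the camera images.
- cell: measuring cell: grey block fixed to the bench, 124 (x) x 180 (y) x 60 mm; origin at the centre of its underside. On its deck (top, z = 60 mm) stand two steel pins and a square steel bayonet socket, 54 x 54 mm, 8 mm high. The cover belongs on the deck with its axes parallel to the cell's and its origin straight above the cell's, underside at z = 60 mm
- pin0 (a point): foot of the first pin on the deck, at (-42, -60, 60) mm in the cell frame; pins are round, 8 mm thick, 21 mm tall, tips tapered
- pin1 (a point): foot of the second pin on the deck, at (42, 60, 60) mm in the cell frame
- socket (a point): centre of the socket's hole at its top: (0, 40, 68) mm in the cell frame, axes as the cell's. Hole 25 mm across with two keyways 11 mm wide, reaching 20 mm from the centre, towards +y and -y. The rim is 8 mm thick; the lugs must be wholly below it before the probe can turn, clockwise from above only (probe y towards cell x). The rim then keeps the lugs down, but only the hand keeps them turned
- plunger (a joint): sprung plunger under the hole: 0 up (its top 13.5 mm below the socket's top), 0.0125 m fully down; pushes the probe's tip up with 2.5 N at 0, 8.1 N at 0.0125. The lugs are clear below the rim from 0.0055; about 0.01 is a good depth for turning. Once turned, the probe may rise to 0.0055 under the rim
- carrier (a joint): sprung carrier turned by the lugs, clockwise from above: 0 at rest, 1.3 rad at its stop. The lugs meet it after about 0.17 rad of free turn from the keyways, so at the stop the probe has turned about 1.47 rad. Resists with 0.08 N m at 0, 0.18 N m at the stop, and turns the probe back when let go
- cover: aluminium cover plate, 110 (x) x 160 (y) x 6 mm, about 0.25 kg, lying on the bench; origin at the centre of the underside of its outline. Two round holes 10 mm across at (-42, -60) and (42, 60) mm; a square opening 62 x 62 mm centred at (0, 40) mm clears the socket. A black upright grip stands on it: 12 mm thick (x), y from -50 to 0 mm, z from 6 to 44 mm
- cover_hole0 (a point): centre of the first pin hole on the underside; goes over pin0
- cover_hole1 (a point): centre of the second pin hole on the underside; goes over pin1
- cover_grip (a point): a good point to grip the cover from above, fingers closing along the cover's x: middle of the black grip, at (0, -25, 30) mm in the cover frame, axes as the cover's
- probe: bayonet probe, about 0.12 kg, upright in its holder; origin at its tip (lowest point). Steel stem 22 mm across, tapered to 16 mm over the lowest 6 mm; two lugs 7 mm wide along +y and -y to 18 mm from the axis, z 6 to 11 mm; black collar 50 mm across, z 30 to 35 mm; black wing grip 14 mm thick (x), 44 mm long (y, as the lugs), z 35 to 73 mm. A half turn about z fits the same
- probe_grip (a point): a good point to grip the probe from above, fingers closing along the probe's x: on its axis, 56 mm above its tip, axes as the probe's
- holder: white round cup fixed to the bench, 54 mm across, 34 mm tall, on a 72 mm foot; the probe's collar rests on its rim, tip 4 mm above the bench; origin at the centre of its underside
- jar: bystander, not to be disturbed: white closed jar, 70 mm across, 85 mm tall, beyond the cell; origin under its centre
- beaker: bystander, not to be disturbed: open glass beaker, 68 mm across, 80 mm tall, beyond the cell; origin under its centre
- hygrometer: bystander, not to be disturbed: upright black hygrometer, 22 x 100 x 95 mm; origin under its centre
- weight0: bystander, not to be disturbed: brass calibration weight, 28 mm across, 30 mm tall; origin under its centre
- weight1: bystander, not to be disturbed: brass calibration weight, 22 mm across, 24 mm tall; origin under its centre
- dish: bystander, not to be disturbed: white shallow dish, 60 mm across, 16 mm tall; origin under its centre
- driver: bystander, not to be disturbed: screwdriver, 160 mm long; origin under its centre
Mind the look-alikes: they are no part of the job. There is more than one size of the cover; the one meant has the size given above. What is shaped like the probe but yellow is not meant.

How it is judged (in metres and radians):
On the way, in this order (a step that is already met when the one before it is completed fails the run):
1. the cover lies flush on the cell, over both pins (z of cover in the frame of cell between 0.0575 and 0.0625 m and horizontal distance between cover_hole0 and pin0 below 0.003 m and horizontal distance between cover_hole1 and pin1 below 0.003 m and angle between cover's own z axis and vertical below 0.035 rad), for 0.2 s.
2. the probe is pushed into the socket against the spring (horizontal distance between probe and socket below 0.004 m and angle between the z axis of probe and the z axis of cell, either way round below 0.12 rad and z of probe in the frame of socket below -0.0185 m and value of joint plunger above 0.0045 m), for 0.05 s.
At the end, for the whole second after the job is handed in: Fingers still grip the probe (over 1 N), at rest in the socket: within 4 mm of its axis, upright to 0.12 rad, tip 17.5 mm or more below the socket's top, carrier beyond 1.12 rad of 1.3; cover flush: within 2.5 mm of the deck, level to 0.035 rad, holes within 3 mm of the pins (all of step 1 and horizontal distance between probe and socket below 0.004 m and angle between the z axis of probe and the z axis of cell, either way round below 0.12 rad and z of probe in the frame of socket below -0.0175 m and value of joint plunger above 0.004 m and value of joint carrier above 1.12 rad and contact force between the fingers and probe above 1 N and linear speed of probe below 0.03 m/s); the arm keeps its last pose, push and grip.
It fails at once if a bystander is moved by more than 30 mm (distance of any of jar, beaker, hygrometer, weight0, weight1, dish, driver from where it was at the start of the episode above 0.03 m).
It also fails if it takes over 61 s, if anything falls off the work surface, if the arm or the gripper's body presses on something with over 40 N, if the wrist force passes 120 N, or if a joint passes its speed limit or range.

### The arm

A 6-joint arm with a two-finger parallel gripper is mounted at the origin on the work surface. World frame = base frame: x ahead of the robot, y to its left, z up, the work surface at z = 0. Lengths are in m, angles in degrees, forces in N, time in s.
With the tool pointing down it reaches from about 0.4 to 0.825 m from the base axis. Payload 7 kg.
Tool frame: the origin (TCP) lies at the very end of the fingers, on their centre line; the grasp point (between the pads) lies 19 mm behind it; z points along the fingers, y is the line along which they close (so a half turn about z gives the same grasp; the last joint's range is limited). The gripper opens to 88 mm and grips with 3 to 60 N. Pads are 19 mm wide; open, the fingers measure 130 mm over their backs; the gripper's body (78 mm by 193 mm) begins 47 mm behind the grasp point.
Start: joints at [89.788, 20.546, 0.682, 0, -70.136, -16.507], TCP at [0.194, 0.646, 0.227] pointing down, gripper open.
Joint ranges: [-176.03, 176.03], [-82.01, 121.73], [-58.28, 71.71], [-173.87, 95.51], [-174.79, -0.11], [-173.66, 173.66]. Speed limits (degrees/s): [136.94, 136.94, 172.46, 180, 180, 180].

### API

Orientations are given as [roll, pitch, yaw] about the fixed x, y, z axes, in that order (R = Rz(yaw) Ry(pitch) Rx(roll)).
In Python, from plant import ctrl, cams, workorder gives the robot as it stands.
- The arm moves only by the tool play_rows, never from a script. Its argument "motion" is a list of rows, each an object of numbers: "x", "y", "z": the shift along the tool's x, y, z normalised to -1 to 1, where 1 is 0.025 m; "rx", "ry", "rz": the turn, a rotation vector about the tool's x, y, z normalised to -1 to 1, where 1 is 4 degrees. A call has 1 to 20 rows; each row shifts and turns the commanded pose from where the row before left it, along the tool's axes as they then stand; what a row does not reach is not made up. A row lasts 1/8 s, in which the tool goes at most 62.5 mm and 10.7 degrees, less where a joint would pass 70% of its speed; a pose out of reach is approached as far as the arm can. A call with a number of a shift or a turn outside -1 to 1 is refused whole. A call with a gripper value outside its range is refused whole. "fingers" is the opening, from -1 (shut) to 1 (fully open), set as the call begins (left out, the last holds). The fingers move at their own pace and stop on an object; the grip force is fixed at half the most. Time passes only in rows, so rows that do not move let the fingers close. It gives the time, the measured TCP pose, the force, the opening and the grip force at its end, in the units of the state.
- ctrl.get_obs(): the state, without advancing time (a new reading comes with each control period).
- cams.snapshot(name): name is "scene" or "side" or "wrist"; returns the picture (384x512x3 uint8, blue, green, red); there is no depth.
- cams.get_calibration(name): a dict with "vertical_fov" (degrees; the focal length in pixels is half the picture's height over the tangent of half this angle, whatever the lens; pixels are square), "cx", "cy" (the principal point, pixels), "position" and "rotation" of the camera in the world. Camera axes: x right, y up, looking along -z (the intrinsics and any distortion apply to the point x, -y, -z); pixel columns grow to the right and rows downward; lengths in m; the calibration is good to about 2 mm. The wrist camera is an equidistant fisheye: a pixel r from the principal point sees the ray r / f radians off the axis. A picture is of the moment at which its call begins: read the wrist's pose just before it. get_calibration takes no time and is no camera call; for the wrist camera it gives the pose at the moment of the call.
- workorder.close_job(): hands the job in; it is judged then, once.
The state is a dict: "clock": time; "joint_pos": joint angles; "qvel": joint speeds; "tau": joint torques, N m; "tool_pos": TCP position; "orientation": TCP orientation; "force": force on the tool from outside, world axes, zero at the start; "moment": the same for the moment, N m; "opening": finger opening in m; "gripper_force": force on a finger pad.
Only numpy, scipy, OpenCV 4.12 (cv2) and the standard library are available. Lean on these libraries where they do the work, as an engineer would, in place of code of your own. Each camera call takes 0.05 s, during which the arm holds its last target. There are 200 camera calls.

## Working session

There is one attempt and no reset: what is moved stays moved. The work goes in short steps, Python scripts to look and compute and a tool call to move; the robot and the scene stay as the last step left them, time stands still between calls to the robot, and variables do not carry over. Pictures are saved under pics/ and viewed, at most 10 in all, crops included, and the job is handed in when it is done.

Besides the shell and the picture viewer there is one more tool, called after ">>>" in YAML: its name, and indented under it one key for each argument. play_rows: Moves the arm, as the interface text tells. Its arguments: {"type":"object","properties":{"motion":{"type":"array"},"fingers":{"type":"number"}},"required":["motion"]}

```bash
mkdir -p pics
python3 - <<'E'
from plant import ctrl,cams
import cv2,numpy as np
o=ctrl.get_obs();print(o)
for n in("scene","side","wrist"):
    print(n,cams.get_calibration(n)); cv2.imwrite(f"pics/{n}0.png",cams.snapshot(n))
a=[cv2.imread(f"pics/{n}0.png") for n in("scene","side","wrist")]
E
```

```text
{'clock': 0.0, 'joint_pos': array([ 8.97880408e+01,  2.05910201e+01,  6.32283845e-01, -2.13463630e-02,
       -7.01360734e+01, -1.65093257e+01]), 'qvel': array([-0.03235192, -0.02709484,  0.02967902, -0.09322569,  0.02671023,
        0.07211487]), 'tau': array([-1.18912860e-03, -5.82718134e+01,  2.93078935e+01,  6.99760392e+00,
        6.88961009e-03, -1.47287392e-04]), 'tool_pos': array([0.19405854, 0.64597183, 0.22561221]), 'orientation': array([ 1.79903396e+02, -7.70544714e-03, -1.67285483e+01]), 'force': array([-0.54550694,  0.50193741, -0.3278806 ]), 'moment': array([ 0.02996347,  0.06166865, -0.01495235]), 'gripper_force': 0.0, 'opening': 0.08752106813640427}
scene {'vertical_fov': 53.42156247614506, 'cx': 258.94624296996494, 'cy': 191.02460713599191, 'position': array([1.15081226, 0.74948625, 0.76771845]), 'rotation': array([ 54.70979169,  -1.21570663, 140.49087414])}
side {'vertical_fov': 50.19854361518588, 'cx': 262.0087906163633, 'cy': 191.2005273113975, 'position': array([ 0.1964554 , -0.66734179,  0.8036551 ]), 'rotation': array([ 45.59576242,  -1.17336577, -23.62965007])}
wrist {'vertical_fov': 65.70646984690485, 'cx': 254.15415355424835, 'cy': 185.47909387204973, 'position': array([0.26017473, 0.62720461, 0.38464788]), 'rotation': array([-1.48716406e+01, -2.89385357e-02, -1.06678073e+02])}
```

View pics/scene0.png

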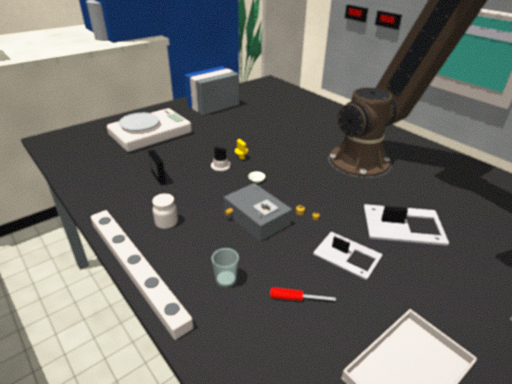

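View pics/side0.png

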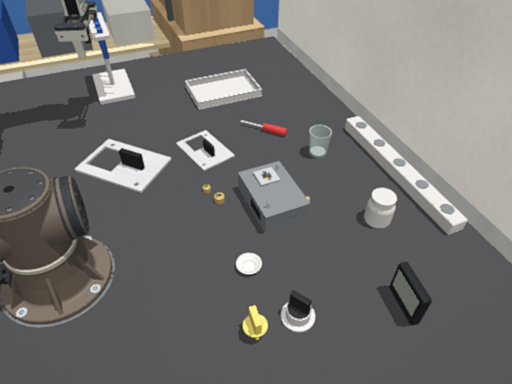

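View pics/wrist0.png

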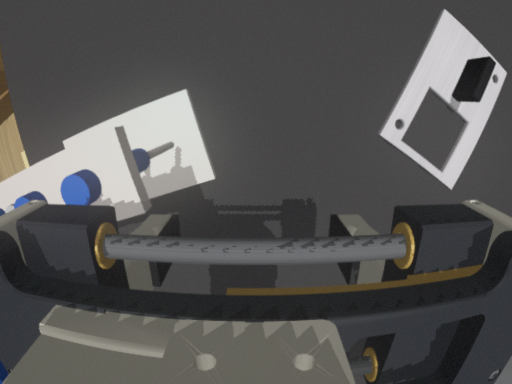

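Scene view: cell (258,210), pale covers at (348,254) and (405,224), black-winged probe (220,158), yellow look-alike (241,149). Side view: cell (272,192), covers at (205,149) and (123,163), probe (298,310), yellow (255,322). The wrist view shows part of one cover at (445,100). Next I measure both covers by size.

```bash
cat > h.py <<'E'
import numpy as np,cv2
from scipy.spatial.transform import Rotation as R
from plant import ctrl,cams
def cal(n):
    c=cams.get_calibration(n); return dict(f=192/np.tan(np.radians(c["vertical_fov"]/2)),c=np.array([c["cx"],c["cy"]]),p=np.array(c["position"]),R=R.from_euler("xyz",c["rotation"],degrees=True),fish=n=="wrist")
def ray(k,uv):
    d=(np.atleast_2d(uv)-k["c"])/k["f"]
    if k["fish"]:
        r=np.linalg.norm(d,axis=1,keepdims=True)+1e-12
        v=np.hstack([d*np.sin(r)/r,np.cos(r)])
    else: v=np.hstack([d,np.ones((len(d),1))])
    return k["R"].apply(v*[1,-1,-1])
def back(k,uv,z):
    v=ray(k,uv); return k["p"]+v*((z-k["p"][2])/v[:,2:])
def proj(k,P):
    q=k["R"].inv().apply(np.atleast_2d(P)-k["p"])*[1,-1,-1]
    if k["fish"]:
        rh=np.linalg.norm(q[:,:2],axis=1,keepdims=True)+1e-12
        return k["c"]+k["f"]*q[:,:2]/rh*np.arctan2(rh,q[:,2:])
    return k["c"]+k["f"]*q[:,:2]/q[:,2:]
def place(P,x,y,yaw): return R.from_euler("z",yaw).apply(P)+[x,y,0]
E
python3 - <<'E'
from h import *
np.set_printoptions(precision=4,suppress=True)
s=cal("side");c=cal("scene")
def show(t,k,uv,z):
    P=back(k,uv,z);print(t,P[:,:2].tolist() if 0 else P[:,:2].round(3).tolist(),np.linalg.norm(P-np.roll(P,-1,0),axis=1))
show("small side",s,[(177,148),(207,133),(235,155),(205,167)],.006)
show("big side",s,[(77,166),(115,141),(171,158),(138,187)],.006)
show("small scene",c,[(329,233),(382,256),(363,277),(314,254)],.006)
show("big scene",c,[(364,206),(437,207),(447,243),(374,240)],.006)
show("cell side",s,[(239,182),(280,164),(308,205),(266,224)],.06)
show("cell scene",c,[(225,195),(254,185),(293,211),(262,236)],.06)
for t,a,b,z in [("probe",(298,297),(220,151),.07),("yellow",(253,318),(241,145),.07)]: print(t,back(s,a,z),back(c,b,z))
for t,a,b in [("jar",(380,220),(167,225)),("beaker",(319,153),(227,282)),("hyg",(410,310),(160,180)),("w0",(219,200),(300,212)),("w1",(207,190),(316,218)),("dish",(249,266),(257,178))]: print(t,back(s,a,.0),back(c,b,.0))
E
```

```text
small side [[0.371, 0.348], [0.481, 0.387], [0.525, 0.248], [0.423, 0.23]] [0.1168 0.1455 0.1033 0.1291]
big side [[0.079, 0.376], [0.201, 0.455], [0.342, 0.308], [0.225, 0.22]] [0.1454 0.2036 0.1463 0.2135]
small scene [[0.426, 0.227], [0.381, 0.386], [0.486, 0.401], [0.526, 0.261]] [0.1646 0.1063 0.1457 0.1058]
big scene [[0.233, 0.208], [0.045, 0.362], [0.184, 0.473], [0.344, 0.331]] [0.2433 0.1781 0.2139 0.1651]
cell side [[0.472, 0.078], [0.605, 0.102], [0.602, -0.067], [0.479, -0.084]] [0.1345 0.1697 0.1245 0.162 ]
cell scene [[0.601, -0.062], [0.494, -0.049], [0.488, 0.13], [0.633, 0.158]] [0.1082 0.1791 0.1472 0.2217]
probe [[ 0.4551 -0.2959  0.07  ]] [[ 0.463 -0.288  0.07 ]]
yellow [[ 0.3532 -0.3029  0.07  ]] [[ 0.3731 -0.2778  0.07  ]]
jar [[ 0.7846 -0.1401  0.    ]] [[ 0.7861 -0.111   0.    ]]
beaker [[ 0.7726  0.1659 -0.    ]] [[0.7741 0.1877 0.    ]]
hyg [[ 0.6905 -0.3844  0.    ]] [[ 0.6857 -0.3483  0.    ]]
w0 [[ 0.418   0.0914 -0.    ]] [[0.4176 0.0954 0.    ]]
w1 [[0.4    0.1412 0.    ]] [[0.399  0.1488 0.    ]]
dish [[ 0.411  -0.1415  0.    ]] [[ 0.4012 -0.1452  0.    ]]
```

Big plate is about 150x210 mm. The small one at scene (348,254) / side (205,149) measures about 110x160 mm, so it is the target. For the probe, the black-winged one at scene (220,158) is meant, not the yellow one at (241,149). I'll move the wrist camera over the cover.

```bash
cat >> h.py <<'E'
import json
def plan(target,yaw,n,pos=None,o=None):
    """rows from measured (or given) pose to pose with tool straight down at yaw deg"""
    ob=ctrl.get_obs() if pos is None else None
    p=np.array(ob["tool_pos"] if pos is None else pos,float)
    q=R.from_euler("xyz",ob["orientation"] if o is None else o,degrees=True)
    T=R.from_euler("xyz",[180,0,yaw],degrees=True); target=np.array(target,float)
    rows=[]
    for i in range(n):
        m=n-i
        d=np.round(q.inv().apply((target-p)/m)/.025,2)
        w=np.round(np.degrees((q.inv()*T).as_rotvec()/m)/4,2)
        assert abs(d).max()<=1 and abs(w).max()<=1,(i,d,w)
        rows.append({k:float(v) for k,v in zip(("x","y","z","rx","ry","rz"),[*d,*w]) if v})
        p=p+q.apply(d*.025); q=q*R.from_rotvec(np.radians(w*4))
    print(json.dumps(rows).replace(" ",""))
    return p,q
E
python3 -c "
from h import *
plan([.43,.39,.226],-74,16)"
```

```text
[{"x":0.75,"y":0.44,"rz":0.89},{"x":0.78,"y":0.4,"rz":0.9},{"x":0.8,"y":0.35,"rz":0.89},{"x":0.82,"y":0.3,"rz":0.9},{"x":0.83,"y":0.24,"rz":0.89},{"x":0.85,"y":0.19,"rz":0.9},{"x":0.86,"y":0.14,"rz":0.89},{"x":0.87,"y":0.08,"rz":0.9},{"x":0.87,"y":0.03,"rz":0.89},{"x":0.87,"y":-0.02,"rz":0.9},{"x":0.87,"y":-0.08,"rz":0.89},{"x":0.86,"y":-0.13,"rz":0.9},{"x":0.85,"y":-0.19,"rz":0.89},{"x":0.83,"y":-0.24,"ry":-0.01,"rz":0.9},{"x":0.82,"y":-0.29,"rx":0.01,"rz":0.89},{"x":0.8,"y":-0.33,"ry":-0.01,"rz":0.9}]
```

>>> play_rows:
  motion:
    - {"x": 0.75, "y": 0.44, "rz": 0.89}
    - {"x": 0.78, "y": 0.4, "rz": 0.9}
    - {"x": 0.8, "y": 0.35, "rz": 0.89}
    - {"x": 0.82, "y": 0.3, "rz": 0.9}
    - {"x": 0.83, "y": 0.24, "rz": 0.89}
    - {"x": 0.85, "y": 0.19, "rz": 0.9}
    - {"x": 0.86, "y": 0.14, "rz": 0.89}
    - {"x": 0.87, "y": 0.08, "rz": 0.9}
    - {"x": 0.87, "y": 0.03, "rz": 0.89}
    - {"x": 0.87, "y": -0.02, "rz": 0.9}
    - {"x": 0.87, "y": -0.08, "rz": 0.89}
    - {"x": 0.86, "y": -0.13, "rz": 0.9}
    - {"x": 0.85, "y": -0.19, "rz": 0.89}
    - {"x": 0.83, "y": -0.24, "rz": 0.9}
    - {"x": 0.82, "y": -0.29, "rz": 0.89}
    - {"x": 0.8, "y": -0.33, "rz": 0.9}
    - {}

```text
$.motion[0]: bad value
```

Run:
```python
from h import *
o=ctrl.get_obs();print(o["clock"],o["tool_pos"],o["orientation"],o["qvel"])
k=cal("wrist");im=cams.snapshot("wrist");cv2.imwrite("pics/w1.png",im)
import pickle;pickle.dump(k,open("k1.pkl","wb"))
```

```text
0.15 [0.19411839 0.6460879  0.22584111] [ 1.79927118e+02 -8.17264120e-03 -1.67235388e+01] [ 0.05668834 -0.05378152  0.15868782  0.05720973  0.01120123  0.00593867]
```

View pics/w1.png

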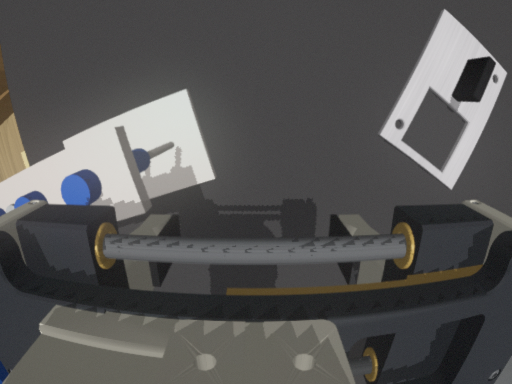

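The move was refused, since rows apparently need every key, so this picture repeats the start view. I'm retrying with full rows.

>>> play_rows:
  motion:
    - {"x": 0.75, "y": 0.44, "z": 0, "rx": 0, "ry": 0, "rz": 0.89}
    - {"x": 0.78, "y": 0.4, "z": 0, "rx": 0, "ry": 0, "rz": 0.9}
    - {"x": 0.8, "y": 0.35, "z": 0, "rx": 0, "ry": 0, "rz": 0.89}
    - {"x": 0.82, "y": 0.3, "z": 0, "rx": 0, "ry": 0, "rz": 0.9}
    - {"x": 0.83, "y": 0.24, "z": 0, "rx": 0, "ry": 0, "rz": 0.89}
    - {"x": 0.85, "y": 0.19, "z": 0, "rx": 0, "ry": 0, "rz": 0.9}
    - {"x": 0.86, "y": 0.14, "z": 0, "rx": 0, "ry": 0, "rz": 0.89}
    - {"x": 0.87, "y": 0.08, "z": 0, "rx": 0, "ry": 0, "rz": 0.9}
    - {"x": 0.87, "y": 0.03, "z": 0, "rx": 0, "ry": 0, "rz": 0.89}
    - {"x": 0.87, "y": -0.02, "z": 0, "rx": 0, "ry": 0, "rz": 0.9}
    - {"x": 0.87, "y": -0.08, "z": 0, "rx": 0, "ry": 0, "rz": 0.89}
    - {"x": 0.86, "y": -0.13, "z": 0, "rx": 0, "ry": 0, "rz": 0.9}
    - {"x": 0.85, "y": -0.19, "z": 0, "rx": 0, "ry": 0, "rz": 0.89}
    - {"x": 0.83, "y": -0.24, "z": 0, "rx": 0, "ry": 0, "rz": 0.9}
    - {"x": 0.82, "y": -0.29, "z": 0, "rx": 0, "ry": 0, "rz": 0.89}
    - {"x": 0.8, "y": -0.33, "z": 0, "rx": 0, "ry": 0, "rz": 0.9}
    - {"x": 0, "y": 0, "z": 0, "rx": 0, "ry": 0, "rz": 0}

```text
clock: 2.33
tool_pos: [0.4312, 0.389, 0.2265]
orientation: [180.0, -0.0, -74.2]
force: [0.4, -0.3, 0.7]
opening: 0.0878
gripper_force: 0.0
```

```bash
sed -i 's/ if v})/})/' h.py
python3 - <<'E'
from h import *
import pickle
k=cal("wrist");im=cams.snapshot("wrist");cv2.imwrite("pics/w2.png",im)
pickle.dump(k,open("k2.pkl","wb"));print(k["p"])
E
```

```text
[0.45019731 0.32368136 0.38546715]
```

View pics/w2.png

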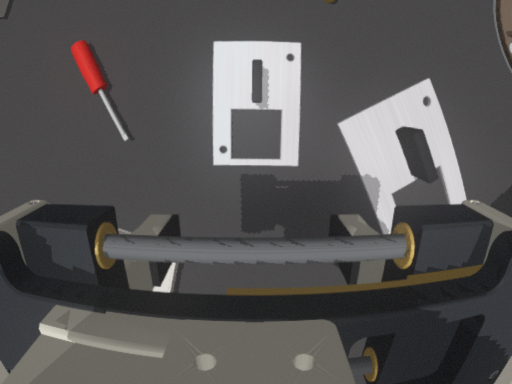

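The intended cover lies squarely in view: corners about (214,41), (301,42), (299,165), (213,165), holes (291,57) and (223,150), grip top (257,80). The yellow-free larger one is at right (410,150). I'll fit its pose metrically.

```bash
cat >> h.py <<'E'
def rect(k,im,seed,z,thr):
    g=cv2.cvtColor(im,cv2.COLOR_BGR2GRAY);m=(g>thr).astype(np.uint8)
    n,l=cv2.connectedComponents(m);b=(l==l[seed[1],seed[0]]).astype(np.uint8)
    c=max(cv2.findContours(b,cv2.RETR_EXTERNAL,cv2.CHAIN_APPROX_NONE)[0],key=len)[:,0]
    r=cv2.minAreaRect((back(k,c,z)[:,:2]*1000).astype(np.float32)); return r,b
E
python3 - <<'E'
from h import *
import pickle
k=pickle.load(open("k2.pkl","rb"));im=cv2.imread("pics/w2.png")
for t in(110,130):
    r,b=rect(k,im,(235,75),.006,t);print(r)
g=cv2.cvtColor(im,cv2.COLOR_BGR2GRAY)
def blob(box):
    x0,y0,x1,y1=box;s=255-g[y0:y1,x0:x1].astype(float);s=np.clip(s-130,0,None);yy,xx=np.mgrid[y0:y1,x0:x1];return (xx*s).sum()/s.sum(),(yy*s).sum()/s.sum()
h0=blob((284,50,297,64));h1=blob((217,143,230,156));print(h0,h1)
H=back(k,[h0,h1],.005);print(H,np.linalg.norm(H[1]-H[0]),2*np.hypot(.042,.060))
d=H[1]-H[0];yaw=np.degrees(np.arctan2(d[1],d[0])-np.arctan2(.12,.084));print("yaw",yaw,"ctr",H.mean(0))
c,s=np.cos(np.radians(yaw)),np.sin(np.radians(yaw));G=H.mean(0)[:2]+np.array([[c,-s],[s,c]])@[0,-.025];print("grip",G,proj(k,[*G,.044]))
# grip top blob
print(ctrl.get_obs()["tool_pos"])
E
```

```text
((449.76458740234375, 315.9866027832031), (112.68040466308594, 162.57421875), 15.126628875732422)
((449.7281188964844, 316.202392578125), (112.06426239013672, 161.5991973876953), 15.275383949279785)
(np.float64(289.73954372623575), np.float64(56.99809885931559)) (np.float64(222.58240647118302), np.float64(149.03538928210313))
[[0.42501766 0.24692447 0.005     ]
 [0.47501703 0.38518986 0.005     ]] 0.1470280696055411 0.14647866738880444
yaw 15.111073825607876 ctr [0.45001735 0.31605717 0.005     ]
grip [0.45653462 0.29192161] [[256.29919083  80.18044065]]
[0.43075309 0.38963193 0.2265407 ]
```

Run:
```python
from h import *
p,q=plan([.4565,.2919,.100],-74.8,7)
plan([.4565,.2919,.013],-74.8,6,p,q.as_euler("xyz",degrees=True))
```

```text
[{"x":0.58,"y":0.01,"z":0.72,"rx":0.0,"ry":0.0,"rz":0.02},{"x":0.58,"y":0.01,"z":0.72,"rx":0.0,"ry":0.0,"rz":0.03},{"x":0.58,"y":0.01,"z":0.72,"rx":0.0,"ry":0.0,"rz":0.02},{"x":0.58,"y":0.01,"z":0.73,"rx":0.0,"ry":0.0,"rz":0.03},{"x":0.57,"y":0.01,"z":0.72,"rx":0.0,"ry":0.0,"rz":0.02},{"x":0.58,"y":0.01,"z":0.73,"rx":0.0,"ry":0.0,"rz":0.03},{"x":0.57,"y":-0.0,"z":0.72,"rx":0.0,"ry":0.0,"rz":0.02}]
[{"x":0.0,"y":-0.0,"z":0.58,"rx":0.0,"ry":0.0,"rz":0.0},{"x":0.0,"y":-0.0,"z":0.58,"rx":0.0,"ry":0.0,"rz":0.0},{"x":0.0,"y":-0.0,"z":0.58,"rx":0.0,"ry":0.0,"rz":0.0},{"x":0.0,"y":-0.0,"z":0.58,"rx":0.0,"ry":0.0,"rz":0.0},{"x":0.0,"y":-0.0,"z":0.58,"rx":0.0,"ry":0.0,"rz":0.0},{"x":0.0,"y":-0.0,"z":0.58,"rx":0.0,"ry":0.0,"rz":0.0}]
```

>>> play_rows:
  motion:
    - {"x": 0.58, "y": 0.01, "z": 0.72, "rx": 0, "ry": 0, "rz": 0.02}
    - {"x": 0.58, "y": 0.01, "z": 0.72, "rx": 0, "ry": 0, "rz": 0.03}
    - {"x": 0.58, "y": 0.01, "z": 0.72, "rx": 0, "ry": 0, "rz": 0.02}
    - {"x": 0.58, "y": 0.01, "z": 0.73, "rx": 0, "ry": 0, "rz": 0.03}
    - {"x": 0.57, "y": 0.01, "z": 0.72, "rx": 0, "ry": 0, "rz": 0.02}
    - {"x": 0.58, "y": 0.01, "z": 0.73, "rx": 0, "ry": 0, "rz": 0.03}
    - {"x": 0.57, "y": 0, "z": 0.72, "rx": 0, "ry": 0, "rz": 0.02}
    - {"x": 0, "y": 0, "z": 0.58, "rx": 0, "ry": 0, "rz": 0}
    - {"x": 0, "y": 0, "z": 0.58, "rx": 0, "ry": 0, "rz": 0}
    - {"x": 0, "y": 0, "z": 0.58, "rx": 0, "ry": 0, "rz": 0}
    - {"x": 0, "y": 0, "z": 0.58, "rx": 0, "ry": 0, "rz": 0}
    - {"x": 0, "y": 0, "z": 0.58, "rx": 0, "ry": 0, "rz": 0}
    - {"x": 0, "y": 0, "z": 0.56, "rx": 0, "ry": 0, "rz": 0}
    - {"x": 0, "y": 0, "z": 0, "rx": 0, "ry": 0, "rz": 0}
  fingers: -0.1

```text
clock: 4.12
tool_pos: [0.4554, 0.2921, 0.0122]
orientation: [179.9, -0.1, -74.7]
force: [-0.0, -0.1, 0.7]
opening: 0.0394
gripper_force: 0.0
```

>>> play_rows:
  motion:
    - {"x": 0, "y": 0, "z": 0, "rx": 0, "ry": 0, "rz": 0}
    - {"x": 0, "y": 0, "z": 0, "rx": 0, "ry": 0, "rz": 0}
    - {"x": 0, "y": 0, "z": 0, "rx": 0, "ry": 0, "rz": 0}
    - {"x": 0, "y": 0, "z": 0, "rx": 0, "ry": 0, "rz": 0}
  fingers: -1

```text
clock: 4.62
tool_pos: [0.4561, 0.2929, 0.014]
orientation: [-180.0, 0.0, -74.7]
force: [-1.0, -1.0, 3.9]
opening: 0.012
gripper_force: 30.0
```

Run:
```python
from h import *
plan([.53,.17,.35],-83,18)
```

```text
[{"x":0.31,"y":-0.09,"z":-0.75,"rx":-0.0,"ry":0.0,"rz":0.12},{"x":0.31,"y":-0.09,"z":-0.75,"rx":-0.0,"ry":0.0,"rz":0.12},{"x":0.3,"y":-0.09,"z":-0.75,"rx":-0.0,"ry":0.0,"rz":0.11},{"x":0.3,"y":-0.09,"z":-0.75,"rx":-0.0,"ry":0.0,"rz":0.12},{"x":0.3,"y":-0.1,"z":-0.75,"rx":-0.0,"ry":0.0,"rz":0.11},{"x":0.3,"y":-0.1,"z":-0.75,"rx":-0.0,"ry":0.0,"rz":0.12},{"x":0.3,"y":-0.1,"z":-0.75,"rx":-0.0,"ry":0.0,"rz":0.11},{"x":0.3,"y":-0.1,"z":-0.74,"rx":-0.0,"ry":0.0,"rz":0.12},{"x":0.3,"y":-0.11,"z":-0.75,"rx":-0.0,"ry":0.0,"rz":0.11},{"x":0.3,"y":-0.11,"z":-0.74,"rx":-0.0,"ry":0.0,"rz":0.12},{"x":0.3,"y":-0.11,"z":-0.75,"rx":-0.0,"ry":0.0,"rz":0.11},{"x":0.3,"y":-0.11,"z":-0.74,"rx":-0.0,"ry":0.0,"rz":0.12},{"x":0.3,"y":-0.12,"z":-0.75,"rx":-0.0,"ry":0.0,"rz":0.11},{"x":0.3,"y":-0.12,"z":-0.74,"rx":-0.0,"ry":0.0,"rz":0.12},{"x":0.29,"y":-0.12,"z":-0.75,"rx":-0.0,"ry":0.0,"rz":0.11},{"x":0.29,"y":-0.12,"z":-0.74,"rx":-0.0,"ry":0.0,"rz":0.12},{"x":0.3,"y":-0.13,"z":-0.75,"rx":-0.0,"ry":0.0,"rz":0.11},{"x":0.29,"y":-0.12,"z":-0.74,"rx":-0.01,"ry":0.01,"rz":0.12}]
```

>>> play_rows:
  motion:
    - {"x": 0, "y": 0, "z": -0.75, "rx": 0, "ry": 0, "rz": 0}
    - {"x": 0.31, "y": -0.09, "z": -0.75, "rx": 0, "ry": 0, "rz": 0.12}
    - {"x": 0.3, "y": -0.09, "z": -0.75, "rx": 0, "ry": 0, "rz": 0.12}
    - {"x": 0.3, "y": -0.09, "z": -0.75, "rx": 0, "ry": 0, "rz": 0.12}
    - {"x": 0.3, "y": -0.1, "z": -0.75, "rx": 0, "ry": 0, "rz": 0.12}
    - {"x": 0.3, "y": -0.1, "z": -0.75, "rx": 0, "ry": 0, "rz": 0.12}
    - {"x": 0.3, "y": -0.1, "z": -0.75, "rx": 0, "ry": 0, "rz": 0.12}
    - {"x": 0.3, "y": -0.1, "z": -0.75, "rx": 0, "ry": 0, "rz": 0.12}
    - {"x": 0.3, "y": -0.11, "z": -0.75, "rx": 0, "ry": 0, "rz": 0.12}
    - {"x": 0.3, "y": -0.11, "z": -0.75, "rx": 0, "ry": 0, "rz": 0.12}
    - {"x": 0.3, "y": -0.11, "z": -0.75, "rx": 0, "ry": 0, "rz": 0.12}
    - {"x": 0.3, "y": -0.11, "z": -0.75, "rx": 0, "ry": 0, "rz": 0.12}
    - {"x": 0.3, "y": -0.12, "z": -0.75, "rx": 0, "ry": 0, "rz": 0.12}
    - {"x": 0.3, "y": -0.12, "z": -0.75, "rx": 0, "ry": 0, "rz": 0.12}
    - {"x": 0.3, "y": -0.12, "z": -0.75, "rx": 0, "ry": 0, "rz": 0.12}
    - {"x": 0.3, "y": -0.12, "z": -0.75, "rx": 0, "ry": 0, "rz": 0.12}
    - {"x": 0.6, "y": -0.24, "z": -0.75, "rx": 0, "ry": 0, "rz": 0.2}
    - {"x": 0.3, "y": -0.12, "z": -0.6, "rx": 0, "ry": 0, "rz": 0.1}
    - {"x": 0, "y": 0, "z": 0, "rx": 0, "ry": 0, "rz": 0}
    - {"x": 0, "y": 0, "z": 0, "rx": 0, "ry": 0, "rz": 0}

```text
clock: 7.12
tool_pos: [0.5297, 0.1697, 0.3463]
orientation: [179.9, -0.0, -83.1]
force: [-0.5, -0.5, -3.2]
opening: 0.0116
gripper_force: 30.0
```

Run:
```python
from h import *
import pickle
o=ctrl.get_obs();k=cal("wrist");im=cams.snapshot("wrist");cv2.imwrite("pics/w3.png",im)
pickle.dump((k,o),open("k3.pkl","wb"));print(o["tool_pos"],o["orientation"],o["gripper_force"],o["force"],o["qvel"].round(2))
```

```text
[0.5296573  0.16965279 0.3462796 ] [ 1.79915142e+02 -4.58479345e-03 -8.30787558e+01] 29.99894678592682 [-0.48676521 -0.54931219 -3.20304186] [ 0.21  0.11 -0.38  0.09 -0.1   0.06]
```

View pics/w3.png

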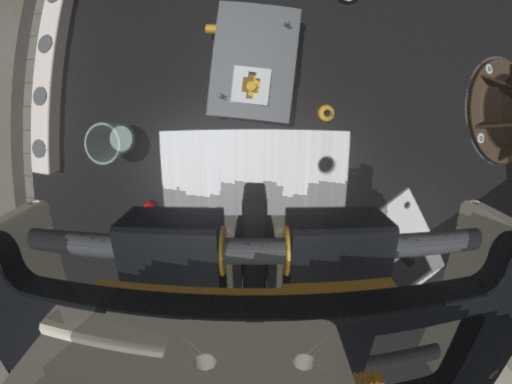

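The held cover is below with hole0 at (326,164). The whole cell is visible: deck corners (222,3), (301,11), (291,122), (207,117), pins at (289,25) and (223,96), socket (251,86). I'll fit both poses.

```bash
cat > fit.py <<'E'
from h import *
import pickle
from scipy.optimize import least_squares
k,o=pickle.load(open("k3.pkl","rb"));im=cv2.imread("pics/w3.png");g=cv2.cvtColor(im,cv2.COLOR_BGR2GRAY)
def seg(a,b,n=40): return np.linspace(a,b,n)
def box(x0,x1,y0,y1,z,n=40):
    c=[(x0,y0,z),(x1,y0,z),(x1,y1,z),(x0,y1,z)];return np.vstack([seg(np.array(c[i]),np.array(c[(i+1)%4]),n) for i in range(4)])
def circ(x,y,r,z,n=40):
    t=np.linspace(0,2*np.pi,n);return np.c_[x+r*np.cos(t),y+r*np.sin(t),0*t+z]
e=cv2.Canny(cv2.GaussianBlur(cv2.resize(g,None,fx=2,fy=2,interpolation=cv2.INTER_CUBIC),(0,0),1.5),25,60)
dt=cv2.distanceTransform(255-e,cv2.DIST_L2,5)/2
def samp(uv): 
    m=((uv*2+.5)).astype(np.float32); return cv2.remap(dt,m[:,0],m[:,1],cv2.INTER_LINEAR,borderValue=20)
def fit(P,x0,sc):
    f=lambda s:np.minimum(samp(proj(k,place(P,s[0]*sc[0],s[1]*sc[1],s[2]*sc[2]))),6)
    best=min((least_squares(f,(np.array(x0)+d)/sc,loss="soft_l1",f_scale=.5,diff_step=1e-4,x_scale=[.01,.01,.05]/np.array(sc)*1.) for d in np.array([[a,b,c] for a in(-.006,0,.006) for b in(-.006,0,.006) for c in(-.04,0,.04)])),key=lambda r:r.cost)
    return best.x*sc,best.cost/len(P)
if __name__=="__main__":
    uv=[(222,3),(301,11),(291,122),(207,117)];C=back(k,uv,.06);print("corners",C.round(4).tolist(),np.linalg.norm(C-np.roll(C,-1,0),axis=1))
    P2=back(k,[(289,25),(223,96)],.081);d=P2[1]-P2[0];print("pins",P2,np.linalg.norm(d),"yaw",np.degrees(np.arctan2(d[1],d[0])-np.arctan2(.12,.084)),P2.mean(0))
    S=box(-.027,.027,.013,.067,.068);D=box(-.062,.062,-.09,.09,.06)
    ctr=P2.mean(0);y=np.arctan2(d[1],d[0])-np.arctan2(.12,.084)
    for n,P in (("deck",D),("sock",S),("both",np.vstack([D,S]))):
        s,c=fit(P,[ctr[0],ctr[1],y],[1,1,1]);print(n,s[:2].round(4),np.degrees(s[2]).round(2),c)
    # held cover hole0, top z
    t=o["tool_pos"];H=back(k,[(326,164)],t[2]-.0135+.006);print("hole0 world",H, "rel tool",(H-t))
    Q=R.from_euler("xyz",o["orientation"],degrees=True).inv().apply(H-t);print("in tool",Q)
E
python3 fit.py
```

```text
corners [[0.6057, -0.0563, 0.06], [0.4862, -0.0585, 0.06], [0.4805, 0.1155, 0.06], [0.6062, 0.123, 0.06]] [0.11948516 0.17417365 0.12591996 0.17924652]
pins [[ 0.50345399 -0.02592368  0.081     ]
 [ 0.58346346  0.08978371  0.081     ]] 0.14067591983211708 yaw 0.32889853969635724 [0.54345872 0.03193002 0.081     ]Traceback (most recent call last):
  File "fit.py", line 24, in <module>
    s,c=fit(P,[ctr[0],ctr[1],y],[1,1,1]);print(n,s[:2].round(4),np.degrees(s[2]).round(2),c)
        ~~~^^^^^^^^^^^^^^^^^^^^^^^^^^^^^
  File "fit.py", line 16, in fit
    best=min((least_squares(f,(np.array(x0)+d)/sc,loss="soft_l1",f_scale=.5,diff_step=1e-4,x_scale=[.01,.01,.05]/np.array(sc)*1.) for d in np.array([[a,b,c] for a in(-.006,0,.006) for b in(-.006,0,.006) for c in(-.04,0,.04)])),key=lambda r:r.cost)
  File "fit.py", line 16, in <genexpr>
    best=min((least_squares(f,(np.array(x0)+d)/sc,loss="soft_l1",f_scale=.5,diff_step=1e-4,x_scale=[.01,.01,.05]/np.array(sc)*1.) for d in np.array([[a,b,c] for a in(-.006,0,.006) for b in(-.006,0,.006) for c in(-.04,0,.04)])),key=lambda r:r.cost)
              ~~~~~~~~~~~~~^^^^^^^^^^^^^^^^^^^^^^^^^^^^^^^^^^^^^^^^^^^^^^^^^^^^^^^^^^^^^^^^^^^^^^^^^^^^^^^^^^^^^^^^^^^^^^^^^^^^^^
    return func(*args, **kwargs)
    vector_fun = VectorFunction(
        fun_wrapped,
    ...<6 lines>...
        workers=workers
    )
    self.J, dct = approx_derivative(
                  ~~~~~~~~~~~~~~~~~^
        self.fun_wrapped, self.x, f0=self.f, **finite_diff_options
        ^^^^^^^^^^^^^^^^^^^^^^^^^^^^^^^^^^^^^^^^^^^^^^^^^^^^^^^^^^
    )
    ^
    raise ValueError("`f0` passed has more than 1 dimension.")
ValueError: `f0` passed has more than 1 dimension.
```

```bash
python3 - <<'E'
s=open('fit.py').read()
a=s.index("    f=lambda");b=s.index("if __name__")
s=s[:a]+'''    f=lambda s:np.minimum(samp(proj(k,place(P,*(s*[.001,.001,.01]))).astype(float)),6).mean()
    b=min((minimize(f,(np.array(x0)+d)*[1000,1000,100],method="Nelder-Mead",options=dict(initial_simplex=None)) for d in np.array([[a,b,c] for a in(-.006,0,.006) for b in(-.006,0,.006) for c in(-.03,0,.03)])),key=lambda r:r.fun)
    return b.x*[.001,.001,.01],b.fun
'''+s[b:]
s=s.replace("import least_squares","import minimize").replace("borderValue=20)","borderValue=20).ravel()")
open('fit.py','w').write(s)
E
python3 fit.py
```

```text
corners [[0.6057, -0.0563, 0.06], [0.4862, -0.0585, 0.06], [0.4805, 0.1155, 0.06], [0.6062, 0.123, 0.06]] [0.11948516 0.17417365 0.12591996 0.17924652]
pins [[ 0.50345399 -0.02592368  0.081     ]
 [ 0.58346346  0.08978371  0.081     ]] 0.14067591983211708 yaw 0.32889853969635724 [0.54345872 0.03193002 0.081     ]
deck [0.5476 0.0285] 0.82 0.22600194811820984
sock [0.5478 0.0283] 0.83 0.15699422359466553
both [0.5477 0.0284] 0.76 0.20062561333179474
hole0 world [[0.49293923 0.12833049 0.3387796 ]] rel tool [[-0.03671806 -0.0413223  -0.0075    ]]
in tool [[0.03659586 0.04141887 0.00756428]]
```

Run:
```python
from fit import *
t=np.array(o["tool_pos"]);q=R.from_euler("xyz",o["orientation"],degrees=True)
for off in (.0135,):
  for dz in (0,.003,-.003):
    zt=t[2]-off+.006+dz
    F=np.vstack([seg(np.array((-.055,-.08,zt)),np.array((.055,-.08,zt)),80),seg(np.array((-.055,-.08,zt)),np.array((-.055,-.03,zt))),seg(np.array((.055,-.08,zt)),np.array((.055,-.03,zt))),circ(-.042,-.06,.005,zt,60)])
    x0=[t[0],t[1]+.0255,np.radians(6.92)]
    s,c=fit(F,x0,None)
    G=place(np.array([[0,-.025,0]]),*s)[0]; d=q.inv().apply(np.r_[G[:2]-t[:2],0])
    print(dz,s[:2],np.degrees(s[2]),c,"grip in tool",d, "yaw rel",np.degrees(s[2])-(o["orientation"][2]+90))
```

```text
0 [0.52709185 0.19309472] 6.953014192704957 0.39742061495780945 grip in tool [ 1.41974391e-03 -2.91984474e-04 -3.18835014e-07] yaw rel 0.031770011337288295
0.003 [0.52763298 0.19293235] 7.029584616682432 0.7546573877334595 grip in tool [ 1.64609328e-03 -8.43010359e-04 -1.11681772e-06] yaw rel 0.108340435314763
-0.003 [0.52649604 0.19325887] 6.839022705018786 0.8349573016166687 grip in tool [1.18497028e-03 3.29446719e-04 5.82747139e-07] yaw rel -0.08222147634888266
```

Run:
```python
from h import *
plan([.548,.085,.14],-89.2,10)
```

```text
[{"x":0.34,"y":-0.03,"z":0.82,"rx":0.0,"ry":-0.0,"rz":0.15},{"x":0.35,"y":-0.04,"z":0.83,"rx":0.0,"ry":-0.0,"rz":0.15},{"x":0.34,"y":-0.04,"z":0.82,"rx":0.0,"ry":-0.0,"rz":0.15},{"x":0.34,"y":-0.04,"z":0.83,"rx":0.0,"ry":-0.0,"rz":0.15},{"x":0.34,"y":-0.05,"z":0.82,"rx":0.0,"ry":-0.0,"rz":0.16},{"x":0.34,"y":-0.05,"z":0.83,"rx":0.0,"ry":-0.0,"rz":0.15},{"x":0.35,"y":-0.06,"z":0.82,"rx":0.01,"ry":-0.0,"rz":0.16},{"x":0.34,"y":-0.06,"z":0.83,"rx":0.0,"ry":-0.0,"rz":0.15},{"x":0.34,"y":-0.06,"z":0.82,"rx":0.01,"ry":-0.0,"rz":0.16},{"x":0.35,"y":-0.07,"z":0.83,"rx":0.0,"ry":-0.01,"rz":0.15}]
```

>>> play_rows:
  motion:
    - {"x": 0.34, "y": -0.03, "z": 0.82, "rx": 0, "ry": 0, "rz": 0.15}
    - {"x": 0.34, "y": -0.04, "z": 0.83, "rx": 0, "ry": 0, "rz": 0.15}
    - {"x": 0.34, "y": -0.04, "z": 0.82, "rx": 0, "ry": 0, "rz": 0.15}
    - {"x": 0.34, "y": -0.04, "z": 0.83, "rx": 0, "ry": 0, "rz": 0.15}
    - {"x": 0.34, "y": -0.05, "z": 0.82, "rx": 0, "ry": 0, "rz": 0.16}
    - {"x": 0.34, "y": -0.05, "z": 0.83, "rx": 0, "ry": 0, "rz": 0.15}
    - {"x": 0.35, "y": -0.06, "z": 0.82, "rx": 0, "ry": 0, "rz": 0.16}
    - {"x": 0.34, "y": -0.06, "z": 0.83, "rx": 0, "ry": 0, "rz": 0.15}
    - {"x": 0.34, "y": -0.06, "z": 0.82, "rx": 0, "ry": 0, "rz": 0.16}
    - {"x": 0.35, "y": -0.07, "z": 0.83, "rx": 0, "ry": 0, "rz": 0.15}
    - {"x": 0, "y": 0, "z": 0, "rx": 0, "ry": 0, "rz": 0}
    - {"x": 0, "y": 0, "z": 0, "rx": 0, "ry": 0, "rz": 0}

```text
clock: 8.68
tool_pos: [0.5492, 0.0856, 0.1416]
orientation: [-180.0, -0.0, -89.2]
force: [0.8, 0.1, -3.4]
opening: 0.0115
gripper_force: 30.0
```

Run:
```python
from h import *
import pickle
o=ctrl.get_obs();k=cal("wrist");im=cams.snapshot("wrist");cv2.imwrite("pics/w4.png",im)
pickle.dump((k,o),open("k4.pkl","wb"));print(o["tool_pos"],o["orientation"],o["force"],o["qvel"].round(2))
x=[.5477,.0284,np.radians(.8)]
print(proj(k,place(np.array([[-.062,-.09,.06],[.062,-.09,.06],[-.042,-.06,.081],[-.062,0,.06],[.062,0,.06]]),*x)))
```

```text
[0.54920953 0.08556872 0.14155358] [-1.79975264e+02 -7.30233712e-03 -8.91567865e+01] [ 0.83103743  0.14228211 -3.41081592] [ 0.12 -0.67  0.57  0.1   0.12  0.04]
[[332.74477027  17.51786484]
 [181.82454583  16.71782645]
 [314.67686706  44.64679001]
 [332.61910877 123.17041231]
 [181.60111894 122.72590295]]
```

View pics/w4.png

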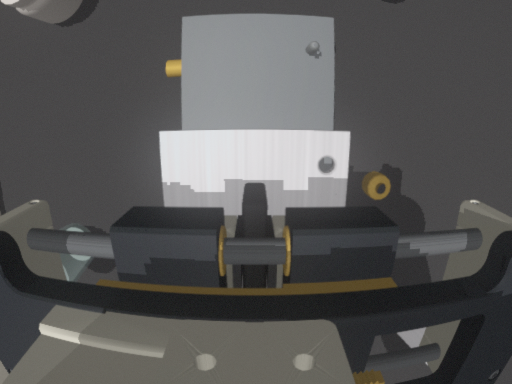

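Pin0's tip shows at (313,47), the deck's end edge at row ~19 and its sides at columns 182 and 333, with the cover edge at row 131. I'll refit at this closer range.

```bash
sed -i 's/^k,o=.*/import sys\nN=sys.argv[1] if len(sys.argv)>1 else "3"\nk,o=pickle.load(open(f"k{N}.pkl","rb"));im=cv2.imread(f"pics\/w{N}.png");g=cv2.cvtColor(im,cv2.COLOR_BGR2GRAY)/' fit.py
cat > f4.py <<'E'
from fit import *
t=np.array(o["tool_pos"]);q=R.from_euler("xyz",o["orientation"],degrees=True)
A=np.array
D=np.vstack([seg(A((-.062,-.09,.06)),A((.062,-.09,.06)),60),seg(A((-.062,-.09,.06)),A((-.062,-.01,.06))),seg(A((.062,-.09,.06)),A((.062,-.01,.06)))])
x0=[.5477,.0290,np.radians(.8)]
s,c=fit(D,x0,None);print("cell",s[:2],np.degrees(s[2]),c)
# pin tip
x1,y1=300,36;p=g[36:56,300:326];cs=cv2.HoughCircles(cv2.resize(p,None,fx=8,fy=8,interpolation=cv2.INTER_CUBIC),cv2.HOUGH_GRADIENT,1,30,param1=60,param2=12,minRadius=20,maxRadius=64)
print(None if cs is None else [(300+a/8-.44,36+b/8-.44,r/8) for a,b,r in cs[0][:4]])
print("pred pin tip/foot",proj(k,place(A([[-.042,-.06,.081],[-.042,-.06,.06]]),*s)))
zt=t[2]-.0135+.006
F=np.vstack([seg(A((-.055,-.08,zt)),A((.055,-.08,zt)),80),seg(A((-.055,-.08,zt)),A((-.055,-.03,zt))),seg(A((.055,-.08,zt)),A((.055,-.03,zt))),circ(-.042,-.06,.005,zt,60)])
f,c=fit(F,[t[0],t[1]+.0237,np.radians(.8)],None);print("cover",f[:2],np.degrees(f[2]),c)
print("grip in tool",q.inv().apply(np.r_[place(A([[0,-.025,0]]),*f)[0][:2]-t[:2],0]))
cr=cv2.resize(im[0:180,150:370],None,fx=3.6,fy=3.3,interpolation=cv2.INTER_CUBIC)
for P,col in((D,(0,255,0)),(F,(0,0,255)),(place(circ(-.042,-.06,.002,.081),0,0,0),(0,255,255))):
    ss=f if P is F else s
    for u,v in proj(k,place(P,*ss)): cv2.circle(cr,(int((u-150+.5)*3.6),int((v+.5)*3.3)),1,col,-1)
cv2.imwrite("pics/ov4.png",cr)
E
python3 f4.py 4
```

```text
cell [0.54757042 0.02802009] 0.7875916406149619 0.41218888759613037
None
pred pin tip/foot [[314.86720729  44.18901118]
 [309.73632907  49.41761255]]
cover [0.54904091 0.10930744] 0.9742720046305967 0.39691993594169617
grip in tool [ 1.26130205e-03 -2.37928809e-04  2.63471448e-07]
```

View pics/ov4.png

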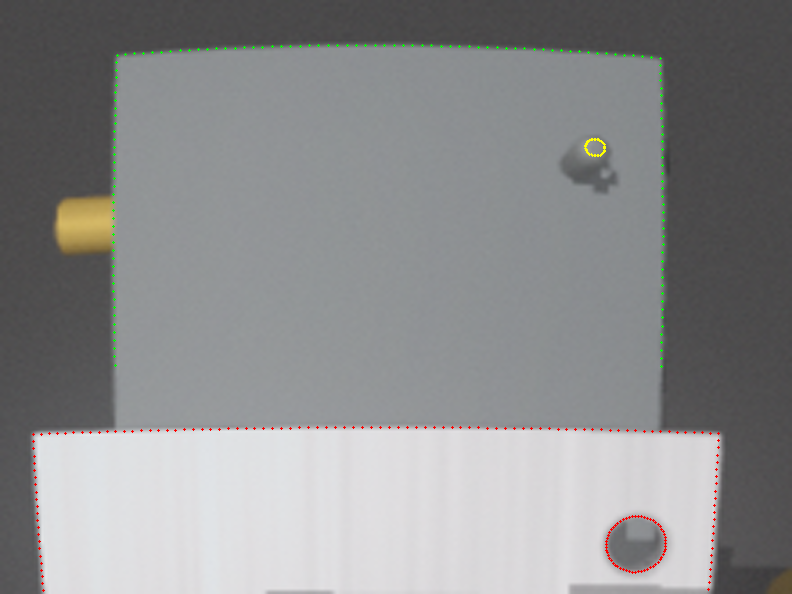

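Overlay: deck outline (green), pin tip circle and cover/hole (red) match the picture to about 0.5 mm. Moving over the cell and lowering onto the pins in checked steps.

Run:
```python
from h import *
p,q=plan([.5478,.0044,.108],-89.2,6)
plan([.5478,.0044,.090],-89.2,3,p,q.as_euler("xyz",degrees=True))
```

```text
[{"x":0.54,"y":0.02,"z":0.23,"rx":-0.0,"ry":0.0,"rz":0.0},{"x":0.54,"y":0.02,"z":0.23,"rx":-0.0,"ry":0.0,"rz":0.0},{"x":0.54,"y":0.02,"z":0.22,"rx":-0.0,"ry":0.0,"rz":0.0},{"x":0.54,"y":0.02,"z":0.23,"rx":-0.01,"ry":0.0,"rz":0.0},{"x":0.55,"y":0.02,"z":0.22,"rx":-0.0,"ry":0.0,"rz":0.01},{"x":0.54,"y":0.01,"z":0.23,"rx":-0.01,"ry":0.0,"rz":0.0}]
[{"x":0.0,"y":0.0,"z":0.24,"rx":0.0,"ry":0.0,"rz":0.0},{"x":0.0,"y":0.0,"z":0.24,"rx":0.0,"ry":0.0,"rz":0.0},{"x":0.0,"y":0.0,"z":0.24,"rx":0.0,"ry":0.0,"rz":0.0}]
```

>>> play_rows:
  motion:
    - {"x": 0.54, "y": 0.02, "z": 0.23, "rx": 0, "ry": 0, "rz": 0}
    - {"x": 0.54, "y": 0.02, "z": 0.23, "rx": 0, "ry": 0, "rz": 0}
    - {"x": 0.54, "y": 0.02, "z": 0.22, "rx": 0, "ry": 0, "rz": 0}
    - {"x": 0.54, "y": 0.02, "z": 0.23, "rx": 0, "ry": 0, "rz": 0}
    - {"x": 0.55, "y": 0.02, "z": 0.22, "rx": 0, "ry": 0, "rz": 0}
    - {"x": 0.54, "y": 0.01, "z": 0.23, "rx": 0, "ry": 0, "rz": 0}
    - {"x": 0, "y": 0, "z": 0, "rx": 0, "ry": 0, "rz": 0}
    - {"x": 0, "y": 0, "z": 0, "rx": 0, "ry": 0, "rz": 0}
    - {"x": 0, "y": 0, "z": 0, "rx": 0, "ry": 0, "rz": 0}

```text
clock: 9.85
tool_pos: [0.5475, 0.0042, 0.1073]
orientation: [-180.0, 0.0, -89.2]
force: [-0.8, 0.4, -3.8]
opening: 0.0117
gripper_force: 30.0
```

>>> play_rows:
  motion:
    - {"x": 0, "y": 0, "z": 0.25, "rx": 0, "ry": 0, "rz": 0}
    - {"x": 0, "y": 0, "z": 0.25, "rx": 0, "ry": 0, "rz": 0}
    - {"x": 0, "y": 0, "z": 0.2, "rx": 0, "ry": 0, "rz": 0}
    - {"x": 0, "y": 0, "z": 0.1, "rx": 0, "ry": 0, "rz": 0}
    - {"x": 0, "y": 0, "z": 0, "rx": 0, "ry": 0, "rz": 0}

```text
clock: 10.48
tool_pos: [0.5472, 0.0038, 0.0868]
orientation: [180.0, -0.0, -89.2]
force: [0.6, -0.5, -2.9]
opening: 0.0117
gripper_force: 30.0
```

>>> play_rows:
  motion:
    - {"x": 0, "y": 0, "z": 0.15, "rx": 0, "ry": 0, "rz": 0}
    - {"x": 0, "y": 0, "z": 0.15, "rx": 0, "ry": 0, "rz": 0}
    - {"x": 0, "y": 0, "z": 0.1, "rx": 0, "ry": 0, "rz": 0}
    - {"x": 0, "y": 0, "z": 0, "rx": 0, "ry": 0, "rz": 0}

```text
clock: 10.98
tool_pos: [0.5471, 0.0038, 0.0768]
orientation: [180.0, -0.0, -89.2]
force: [-0.2, -0.5, -2.5]
opening: 0.0115
gripper_force: 30.0
```

>>> play_rows:
  motion:
    - {"x": 0, "y": 0, "z": 0.08, "rx": 0, "ry": 0, "rz": 0}
    - {"x": 0, "y": 0, "z": 0.06, "rx": 0, "ry": 0, "rz": 0}
    - {"x": 0, "y": 0, "z": 0.04, "rx": 0, "ry": 0, "rz": 0}
    - {"x": 0, "y": 0, "z": 0, "rx": 0, "ry": 0, "rz": 0}

```text
clock: 11.48
tool_pos: [0.5474, 0.0039, 0.074]
orientation: [-180.0, -0.0, -89.2]
force: [-5.5, 0.6, 10.7]
opening: 0.0121
gripper_force: 30.0
```

>>> play_rows:
  motion:
    - {"x": 0, "y": 0, "z": 0, "rx": 0, "ry": 0, "rz": 0}
    - {"x": 0, "y": 0, "z": 0, "rx": 0, "ry": 0, "rz": 0}
    - {"x": 0, "y": 0, "z": 0, "rx": 0, "ry": 0, "rz": 0}
    - {"x": 0, "y": 0, "z": -0.5, "rx": 0, "ry": 0, "rz": 0}
    - {"x": 0, "y": 0, "z": -0.9, "rx": 0, "ry": 0, "rz": 0}
    - {"x": -0.2, "y": 0, "z": -0.9, "rx": 0, "ry": 0, "rz": 0}
    - {"x": -0.8, "y": 0, "z": -0.9, "rx": 0, "ry": 0, "rz": 0}
    - {"x": -0.9, "y": 0, "z": -0.9, "rx": 0, "ry": 0, "rz": 0}
    - {"x": -0.9, "y": 0, "z": -0.9, "rx": 0, "ry": 0, "rz": 0}
    - {"x": -0.9, "y": 0, "z": -0.9, "rx": 0, "ry": 0, "rz": 0}
    - {"x": 0, "y": 0, "z": 0, "rx": 0, "ry": 0, "rz": 0}
    - {"x": 0, "y": 0, "z": 0, "rx": 0, "ry": 0, "rz": 0}
  fingers: -0.2

```text
clock: 12.98
tool_pos: [0.5456, 0.0961, 0.22]
orientation: [180.0, 0.0, -89.2]
force: [0.1, -0.9, -0.2]
opening: 0.035
gripper_force: 0.0
```

```bash
cat > f5.py <<'E'
from fit import *
A=np.array
x0=[.5476,.0281,np.radians(.8)]
def ov(P,s,col):
    for u,v in proj(k,place(P,*s)): cv2.circle(cr,(int((u-130+.5)*3.2),int((v+.5)*2.9)),1,col,-1)
S=box(-.027,.027,.013,.067,.068)
F=box(-.055,.055,-.08,.08,.066);W=np.vstack([F,box(-.031,.031,.009,.071,.066)])
cr=cv2.resize(im[0:205,130:380],None,fx=3.2,fy=2.9,interpolation=cv2.INTER_CUBIC)
for n,P,col in(("sock",S,(0,255,0)),("cover",F,(0,0,255)),("cover+win",W,(0,0,255))):
    s,c=fit(P,x0,None);print(n,s[:2],np.degrees(s[2]),c);ov(P,s,col)
D=box(-.062,.062,-.09,.09,.06);s,c=fit(D,x0,None);print("deck",s[:2],np.degrees(s[2]),c)
cv2.imwrite("pics/ov5.png",cr)
E
python3 - <<'E'
from h import *
import pickle
o=ctrl.get_obs();k=cal("wrist");im=cams.snapshot("wrist");cv2.imwrite("pics/w5.png",im)
pickle.dump((k,o),open("k5.pkl","wb"));print(o["tool_pos"],o["orientation"])
E
python3 f5.py 5
```

```text
[0.54562285 0.09612118 0.22004442] [ 1.79985465e+02  8.42428940e-03 -8.91881129e+01]
sock [0.54787704 0.02835256] 0.7824256634384327 0.2942463457584381
cover [0.54722035 0.02776749] 0.8196214478331295 0.29358887672424316
cover+win [0.54724694 0.02760071] 0.8142853080729481 0.7743296027183533
deck [0.54765354 0.02834125] 0.7355665772355748 0.34236928820610046
```

View pics/ov5.png

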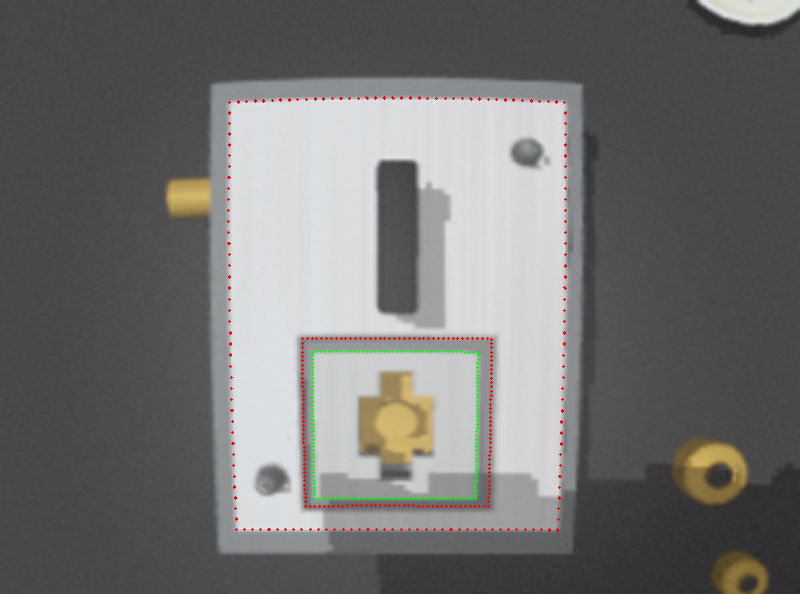

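The cover is flush with both pins through its holes at crop (527,152) and (271,480). The socket is centred in its window at (397,424), with keyways along y. Next I look at the probe.

>>> play_rows:
  motion:
    - {"x": 0.95, "y": 0.26, "z": 0, "rx": 0, "ry": 0, "rz": 0}
    - {"x": 0.95, "y": 0.26, "z": 0, "rx": 0, "ry": 0, "rz": 0}
    - {"x": 0.95, "y": 0.26, "z": 0, "rx": 0, "ry": 0, "rz": 0}
    - {"x": 0.95, "y": 0.26, "z": 0, "rx": 0, "ry": 0, "rz": 0}
    - {"x": 0.95, "y": 0.26, "z": 0, "rx": 0, "ry": 0, "rz": 0}
    - {"x": 0.95, "y": 0.26, "z": 0, "rx": 0, "ry": 0, "rz": 0}
    - {"x": 0.95, "y": 0.26, "z": 0, "rx": 0, "ry": 0, "rz": 0}
    - {"x": 0.95, "y": 0.26, "z": 0, "rx": 0, "ry": 0, "rz": 0}
    - {"x": 0.95, "y": 0.26, "z": 0, "rx": 0, "ry": 0, "rz": 0}
    - {"x": 0.95, "y": 0.26, "z": 0, "rx": 0, "ry": 0, "rz": 0}
    - {"x": 0.95, "y": 0.26, "z": 0, "rx": 0, "ry": 0, "rz": 0}
    - {"x": 0.95, "y": 0.26, "z": 0, "rx": 0, "ry": 0, "rz": 0}
    - {"x": 0.4, "y": 0.3, "z": 0, "rx": 0, "ry": 0, "rz": 0}
    - {"x": 0, "y": 0, "z": 0, "rx": 0, "ry": 0, "rz": 0}
    - {"x": 0, "y": 0, "z": 0, "rx": 0, "ry": 0, "rz": 0}

```text
clock: 14.9
tool_pos: [0.4645, -0.1998, 0.2202]
orientation: [-180.0, 0.0, -89.2]
force: [0.9, 0.2, -0.6]
opening: 0.0346
gripper_force: 0.0
```

Run:
```python
from h import *
import pickle
o=ctrl.get_obs();k=cal("wrist");im=cams.snapshot("wrist");cv2.imwrite("pics/w6.png",im)
pickle.dump((k,o),open("k6.pkl","wb"));print(o["tool_pos"],o["orientation"])
print(proj(k,[[.459,-.292,.077],[.459,-.292,.0]]))
```

```text
[ 0.46448346 -0.19980606  0.22015323] [-1.79984526e+02  2.42042238e-03 -8.92155769e+01]
[[261.06393444  84.48632013]
 [259.62815792  89.28372438]]
```

View pics/w6.png

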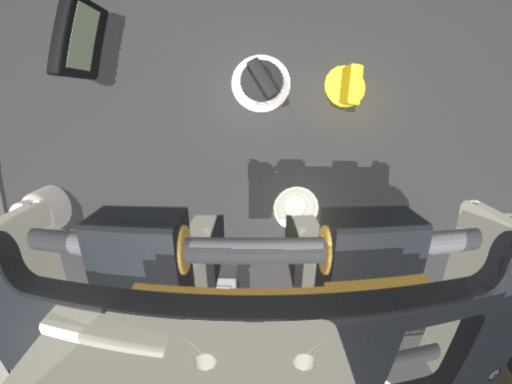

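The black probe's wing is at (264,78), running from (253,61) to (275,97), in its white holder at (261,83). The yellow look-alike sits at (350,87). I'll fit the wing's axis.

```bash
cat > f6.py <<'E'
from fit import *
import fit
c=im[45:125,220:305]
big=cv2.createCLAHE(4,(4,4)).apply(g)
def setE(src,lo,hi,s=1.2):
    e=cv2.Canny(cv2.GaussianBlur(cv2.resize(src,None,fx=2,fy=2,interpolation=cv2.INTER_CUBIC),(0,0),s),lo,hi)
    fit.dt=cv2.distanceTransform(255-e,cv2.DIST_L2,5)/2
x0=[.459,-.290,np.radians(31)]
W=box(-.007,.007,-.022,.022,.077)
for src,lo,hi in((g,15,40),(g,25,60),(big,30,80),(big,60,140)):
    setE(src,lo,hi)
    for zz,Y in (("wing",W),):
        s,cst=fit.fit(Y,x0,None);print(zz,s[:2].round(4),np.degrees(s[2]).round(2),round(cst,3))
    C=np.vstack([circ(0,0,.036,.004,80)]);s,cst=fit.fit(C,x0,None);print("foot",s[:2].round(4),round(cst,3))
    C=np.vstack([circ(0,0,.025,.039,80)]);s,cst=fit.fit(C,x0,None);print("collar",s[:2].round(4),round(cst,3))
# gray map of the crop
print(g[56:102:2,244:286:2])
E
python3 f6.py 6
```

```text
wing [ 0.4587 -0.298 ] 31.34 0.339
foot [ 0.4584 -0.2995] 0.621
collar [ 0.4582 -0.3006] 0.624
wing [ 0.4587 -0.298 ] 31.37 0.339
foot [ 0.4584 -0.2995] 0.621
collar [ 0.4581 -0.3006] 0.624
wing [ 0.4587 -0.298 ] 31.55 0.326
foot [ 0.4586 -0.2997] 0.661
collar [ 0.4584 -0.3008] 0.773
wing [ 0.4492 -0.3044] 32.91 2.276
foot [ 0.4586 -0.2997] 0.661
collar [ 0.4584 -0.3008] 0.773
[[141 139 154 202 255 255 255 255 255 255 255 255 255 221 173 142 138 138
  140 139 136]
 [153 226 255 255 255 156 113 197 255 255 255 255 255 255 255 255 182 140
  139 139 139]
 [255 255 255 166 122 116 113 109 133 140 174 197 233 255 255 255 255 244
  141 141 139]
 [255 251 122 120 120 119 117 113  95 115 116 115 114 141 246 255 255 255
  254 147 140]
 [255 220 115 124 120 118 118 114 112 102 115 119 117 115 117 164 255 255
  255 255 146]
 [255 166  93 126 124 121 118 115 115 103  93 111 114 115 114 114 161 255
  255 255 231]
 [197 121  83 107 124 123 121 118 116 114  92  93 108 114 116 117 115 164
  255 255 255]
 [127 124  99  87 119 122 120 118 118 115 108  88  94 113 118 115 117 115
  184 255 255]
 [123 12
[... 627 characters left out ...]
7 126 126 124 122  97  96 119 124 122 118 119 116 108  90 105
  119 176 235]
 [126 128 126 125 126 127 125 117  88 106 123 122 121 119 114 115  98  96
  111 199 238]
 [126 128 125 126 126 126 126 123 108  93 119 123 120 119 118 116 110  91
  136 255 244]
 [154 127 127 127 126 124 125 125 122  93 100 122 121 120 117 114 105  99
  193 235 245]
 [232 132 125 126 126 125 124 124 124 111  88 111 121 121 114  98  93 187
  228 244 245]
 [255 251 140 126 126 123 125 123 126 123  97  94 117 106  90 100 159 223
  245 246 245]
 [255 255 255 169 130 125 125 124 123 122 116  88  91  97 127 201 225 243
  246 245 241]
 [255 255 255 255 255 171 144 125 124 123 123 129 156 202 223 236 245 246
  246 245 194]]
```

Run:
```python
from h import *
p,q=plan([.4586,-.2988,.115],-58.6,9)
plan([.4586,-.2988,.044],-58.6,5,p,q.as_euler("xyz",degrees=True))
```

```text
[{"x":0.44,"y":0.03,"z":0.47,"rx":-0.0,"ry":0.0,"rz":-0.85},{"x":0.44,"y":0.06,"z":0.47,"rx":-0.0,"ry":-0.0,"rz":-0.85},{"x":0.43,"y":0.09,"z":0.47,"rx":-0.0,"ry":-0.0,"rz":-0.85},{"x":0.43,"y":0.11,"z":0.47,"rx":-0.0,"ry":-0.0,"rz":-0.85},{"x":0.42,"y":0.14,"z":0.46,"rx":-0.0,"ry":-0.0,"rz":-0.85},{"x":0.41,"y":0.16,"z":0.47,"rx":-0.0,"ry":-0.0,"rz":-0.85},{"x":0.4,"y":0.18,"z":0.46,"rx":-0.0,"ry":-0.0,"rz":-0.85},{"x":0.39,"y":0.21,"z":0.47,"rx":-0.0,"ry":-0.0,"rz":-0.85},{"x":0.38,"y":0.23,"z":0.46,"rx":-0.0,"ry":-0.0,"rz":-0.85}]
[{"x":0.0,"y":0.0,"z":0.57,"rx":-0.0,"ry":-0.0,"rz":0.0},{"x":0.0,"y":0.0,"z":0.57,"rx":-0.0,"ry":-0.0,"rz":0.0},{"x":0.0,"y":0.0,"z":0.57,"rx":-0.0,"ry":-0.0,"rz":0.0},{"x":0.0,"y":0.0,"z":0.57,"rx":-0.0,"ry":-0.0,"rz":0.0},{"x":0.0,"y":0.0,"z":0.56,"rx":-0.0,"ry":-0.0,"rz":0.0}]
```

>>> play_rows:
  motion:
    - {"x": 0.44, "y": 0.03, "z": 0.47, "rx": 0, "ry": 0, "rz": -0.85}
    - {"x": 0.44, "y": 0.06, "z": 0.47, "rx": 0, "ry": 0, "rz": -0.85}
    - {"x": 0.43, "y": 0.09, "z": 0.47, "rx": 0, "ry": 0, "rz": -0.85}
    - {"x": 0.43, "y": 0.11, "z": 0.47, "rx": 0, "ry": 0, "rz": -0.85}
    - {"x": 0.42, "y": 0.14, "z": 0.46, "rx": 0, "ry": 0, "rz": -0.85}
    - {"x": 0.41, "y": 0.16, "z": 0.47, "rx": 0, "ry": 0, "rz": -0.85}
    - {"x": 0.4, "y": 0.18, "z": 0.46, "rx": 0, "ry": 0, "rz": -0.85}
    - {"x": 0.39, "y": 0.21, "z": 0.47, "rx": 0, "ry": 0, "rz": -0.85}
    - {"x": 0.38, "y": 0.23, "z": 0.46, "rx": 0, "ry": 0, "rz": -0.85}
    - {"x": 0, "y": 0, "z": 0, "rx": 0, "ry": 0, "rz": 0}
    - {"x": 0, "y": 0, "z": 0, "rx": 0, "ry": 0, "rz": 0}

```text
clock: 16.32
tool_pos: [0.4589, -0.2986, 0.1154]
orientation: [-180.0, -0.0, -58.6]
force: [-0.5, 0.3, 0.3]
opening: 0.0352
gripper_force: 0.0
```

>>> play_rows:
  motion:
    - {"x": 0, "y": 0, "z": 0.57, "rx": 0, "ry": 0, "rz": 0}
    - {"x": 0, "y": 0, "z": 0.57, "rx": 0, "ry": 0, "rz": 0}
    - {"x": 0, "y": 0, "z": 0.57, "rx": 0, "ry": 0, "rz": 0}
    - {"x": 0, "y": 0, "z": 0.57, "rx": 0, "ry": 0, "rz": 0}
    - {"x": 0, "y": 0, "z": 0.56, "rx": 0, "ry": 0, "rz": 0}
    - {"x": 0, "y": 0, "z": 0, "rx": 0, "ry": 0, "rz": 0}
    - {"x": 0, "y": 0, "z": 0, "rx": 0, "ry": 0, "rz": 0}

```text
clock: 17.2
tool_pos: [0.4588, -0.2992, 0.0442]
orientation: [-180.0, -0.0, -58.6]
force: [-0.2, 1.0, 0.3]
opening: 0.0353
gripper_force: 0.0
```

>>> play_rows:
  motion:
    - {"x": 0, "y": 0, "z": 0, "rx": 0, "ry": 0, "rz": 0}
    - {"x": 0, "y": 0, "z": 0, "rx": 0, "ry": 0, "rz": 0}
    - {"x": 0, "y": 0, "z": 0, "rx": 0, "ry": 0, "rz": 0}
    - {"x": 0, "y": 0, "z": 0, "rx": 0, "ry": 0, "rz": 0}
  fingers: -1

```text
clock: 17.7
tool_pos: [0.4586, -0.2991, 0.0444]
orientation: [-180.0, -0.0, -58.6]
force: [-1.4, 0.8, 3.2]
opening: 0.0137
gripper_force: 30.0
```

Run:
```python
from h import *
p,q=plan([.4586,-.2990,.18],-58.6,6)
plan([.5472,.0683,.18],-89.2,17,p,q.as_euler("xyz",degrees=True))
```

```text
[{"x":-0.0,"y":-0.0,"z":-0.9,"rx":-0.0,"ry":-0.0,"rz":0.0},{"x":-0.0,"y":-0.0,"z":-0.9,"rx":-0.0,"ry":-0.0,"rz":0.0},{"x":-0.0,"y":-0.0,"z":-0.91,"rx":-0.0,"ry":-0.0,"rz":0.0},{"x":-0.0,"y":-0.0,"z":-0.9,"rx":-0.0,"ry":-0.0,"rz":0.0},{"x":-0.0,"y":-0.0,"z":-0.91,"rx":-0.0,"ry":-0.0,"rz":0.0},{"x":-0.0,"y":-0.0,"z":-0.9,"rx":-0.0,"ry":-0.0,"rz":0.0}]
[{"x":-0.63,"y":-0.63,"z":-0.0,"rx":-0.0,"ry":-0.0,"rz":0.45},{"x":-0.65,"y":-0.61,"z":-0.0,"rx":-0.0,"ry":-0.0,"rz":0.45},{"x":-0.67,"y":-0.59,"z":-0.0,"rx":-0.0,"ry":-0.0,"rz":0.45},{"x":-0.69,"y":-0.57,"z":-0.0,"rx":-0.0,"ry":-0.0,"rz":0.45},{"x":-0.7,"y":-0.54,"z":-0.0,"rx":-0.0,"ry":-0.0,"rz":0.45},{"x":-0.72,"y":-0.52,"z":-0.0,"rx":-0.0,"ry":-0.0,"rz":0.45},{"x":-0.74,"y":-0.5,"z":-0.0,"rx":-0.0,"ry":-0.0,"rz":0.45},{"x":-0.75,"y":-0.48,"z":-0.0,"rx":-0.0,"ry":-0.0,"rz":0.45},{"x":-0.76,"y":-0.45,"z":-0.0,"rx":-0.0,"ry":-0.0,"rz":0.45},{"x":-0.78,"y":-0.43,"z":-0.0,"rx":-0.0,"ry":-0.0,"rz":0.45},{"x":-0.79,"y":-0.4,"z":-0.0,"rx":-0.0,"ry":-0.0,"rz":0.45},{"x":-0.8,"y":-0.38,"z":-0.0,"rx":-0.0,"ry":-0.0,"rz":0.45},{"x":-0.82,"y":-0.35,"z":-0.0,"rx":-0.0,"ry":-0.0,"rz":0.45},{"x":-0.83,"y":-0.33,"z":-0.0,"rx":-0.0,"ry":-0.0,"rz":0.45},{"x":-0.84,"y":-0.3,"z":-0.0,"rx":-0.0,"ry":-0.0,"rz":0.45},{"x":-0.84,"y":-0.27,"z":-0.0,"rx":-0.0,"ry":-0.0,"rz":0.45},{"x":-0.85,"y":-0.25,"z":-0.0,"rx":-0.0,"ry":-0.0,"rz":0.45}]
```

>>> play_rows:
  motion:
    - {"x": 0, "y": 0, "z": -0.9, "rx": 0, "ry": 0, "rz": 0}
    - {"x": 0, "y": 0, "z": -0.9, "rx": 0, "ry": 0, "rz": 0}
    - {"x": 0, "y": 0, "z": -0.91, "rx": 0, "ry": 0, "rz": 0}
    - {"x": 0, "y": 0, "z": -0.9, "rx": 0, "ry": 0, "rz": 0}
    - {"x": 0, "y": 0, "z": -0.91, "rx": 0, "ry": 0, "rz": 0}
    - {"x": 0, "y": 0, "z": -0.9, "rx": 0, "ry": 0, "rz": 0}
    - {"x": 0, "y": 0, "z": 0, "rx": 0, "ry": 0, "rz": 0}

```text
clock: 18.58
tool_pos: [0.4595, -0.2993, 0.181]
orientation: [-179.9, -0.1, -58.6]
force: [-0.1, 0.3, -1.9]
opening: 0.0137
gripper_force: 30.0
```

>>> play_rows:
  motion:
    - {"x": -0.63, "y": -0.63, "z": 0, "rx": 0, "ry": 0, "rz": 0.45}
    - {"x": -0.65, "y": -0.61, "z": 0, "rx": 0, "ry": 0, "rz": 0.45}
    - {"x": -0.67, "y": -0.59, "z": 0, "rx": 0, "ry": 0, "rz": 0.45}
    - {"x": -0.69, "y": -0.57, "z": 0, "rx": 0, "ry": 0, "rz": 0.45}
    - {"x": -0.7, "y": -0.54, "z": 0, "rx": 0, "ry": 0, "rz": 0.45}
    - {"x": -0.72, "y": -0.52, "z": 0, "rx": 0, "ry": 0, "rz": 0.45}
    - {"x": -0.74, "y": -0.5, "z": 0, "rx": 0, "ry": 0, "rz": 0.45}
    - {"x": -0.75, "y": -0.48, "z": 0, "rx": 0, "ry": 0, "rz": 0.45}
    - {"x": -0.76, "y": -0.45, "z": 0, "rx": 0, "ry": 0, "rz": 0.45}
    - {"x": -0.78, "y": -0.43, "z": 0, "rx": 0, "ry": 0, "rz": 0.45}
    - {"x": -0.79, "y": -0.4, "z": 0, "rx": 0, "ry": 0, "rz": 0.45}
    - {"x": -0.8, "y": -0.38, "z": 0, "rx": 0, "ry": 0, "rz": 0.45}
    - {"x": -0.82, "y": -0.35, "z": 0, "rx": 0, "ry": 0, "rz": 0.45}
    - {"x": -0.83, "y": -0.33, "z": 0, "rx": 0, "ry": 0, "rz": 0.45}
    - {"x": -0.84, "y": -0.3, "z": 0, "rx": 0, "ry": 0, "rz": 0.45}
    - {"x": -0.84, "y": -0.27, "z": 0, "rx": 0, "ry": 0, "rz": 0.45}
    - {"x": -0.85, "y": -0.25, "z": 0, "rx": 0, "ry": 0, "rz": 0.45}
    - {"x": 0, "y": 0, "z": 0, "rx": 0, "ry": 0, "rz": 0}
    - {"x": 0, "y": 0, "z": 0, "rx": 0, "ry": 0, "rz": 0}

```text
clock: 20.95
tool_pos: [0.5465, 0.068, 0.1786]
orientation: [179.9, -0.0, -89.2]
force: [0.7, -0.2, -1.0]
opening: 0.0141
gripper_force: 30.0
```

Run:
```python
from h import *
import pickle
o=ctrl.get_obs();k=cal("wrist");im=cams.snapshot("wrist");cv2.imwrite("pics/w7.png",im)
pickle.dump((k,o),open("k7.pkl","wb"));t=o["tool_pos"];print(o["clock"],t,o["orientation"],o["force"],o["opening"])
q=R.from_euler("xyz",o["orientation"],degrees=True)
# tool pts: collar front top edge (tip at tool z +.0403 -> collar top z=35mm => +.0053), wing end top
for n,P in (("collar front top",[.025,0,.0053]),("collar bottom",[.025,0,.0103]),("wing end top",[.022,0,-.0327]),("wing end bottom",[.022,0,.0053]),("collar 45",[.0177,.0177,.0053]),("collar -45",[.0177,-.0177,.0053]),("lug",[.018,0,.0303])): print(n,proj(k,t+q.apply(P)))
g=cv2.cvtColor(im,cv2.COLOR_BGR2GRAY)
print("rows150-234 cols232-280");print(g[150:236:3,224:290:3])
```

```text
20.95 [0.5465486  0.06796378 0.1786067 ] [ 1.79910916e+02 -2.67180599e-02 -8.91706506e+01] [ 0.70787866 -0.20628063 -0.96548574] 0.014113422985175945
collar front top [[254.47763847 184.26216844]]
collar bottom [[254.46254465 182.10765298]]
wing end top [[254.61855629 212.00927426]]
wing end bottom [[254.47180198 189.32294522]]
collar 45 [[285.00048636 196.47128412]]
collar -45 [[223.914083  196.4370311]]
lug [[254.39853607 184.94101006]]
rows150-234 cols232-280
[[149 149 147 148 148 149 147 148 147 147 145 146 147 145 143 145 145 143
  143 141 142 142]
 [149 134 133 134 133 133 134 133 133 133 131 131 131 127 127 129 129 126
  128 128 133 143]
 [174 205 201 203 204 201 204 203 203 203 203 202 201 202 201 200 200 198
  200 197 134 143]
 [173 205 202 203 205 200 204 203 203 202 203 203 202 202 201 200 199 198
  200 198 136 143]
 [167 203 201 203 205 201 204 205 168 142 141 176 187 202 200 200 199 197
  199 197 132 142]
 [153 204 201 203 204 201 203 203 164 133 132 176 181 201 196 196 195 194
  196 193 116 114]
 [124 170 197 203 204 201 202 202 163 133 130 175 196 200 153 148 145 145
 
[... 1364 characters left out ...]
2  41  41  38  35  39  44  46
   47  45  45  45]
 [ 99  99  97  99  46  39  46  50  46  46  43  46  44  45  39  39  35  96
   97  98  96  88]
 [101 100 100 100  43  39  47  46  44  44  44  42  44  45  42  33  33  99
   98  97  99  89]
 [100 100 101  95  35  38  41  45  43  47  43  45  42  43  37  31  33  93
   99 101 101  82]
 [101 100 100  86  37  36  42  47  44  43  42  40  38  41  38  30  35  80
  100  99  98  80]
 [102 109 102  80  36  35  37  43  45  42  41  39  38  40  36  27  32  70
  103 111 102  91]
 [ 99 112 103  53  37  33  40  43  38  39  40  40  38  36  35  30  31  50
  107 115 100  84]
 [ 97 100 104  40  35  28  42  42  39  39  41  38  37  37  33  31  31  36
  106  98  98  88]]
```

```bash
cat > f7.py <<'E'
from fit import *
A=np.array;s=[.5477,.0283,np.radians(.78)]
print("sock front corners, keyway front corners:",proj(k,place(A([[-.027,.013,.068],[.027,.013,.068],[-.0055,.0205,.068],[.0055,.0205,.068]]),*s)).round(1).tolist())
def edge(line,off,n=4):
    d=np.abs(np.diff(line.astype(float)));i=np.argsort(d)[::-1][:n];return sorted((round(off+j+.5,1),int(d[j])) for j in i)
print("row158",edge(g[157:160,215:295].mean(0),215));print("row166",edge(g[164:168,240:270].mean(0),240));print("col235",edge(g[145:165,232:238].mean(1),145));print("col253 r155-200",edge(g[155:200,250:256].mean(1),155,6))
for r in (186,188,190,192,194): print("row",r,edge(g[r,215:300],215,4))
P=np.vstack([seg(A((-.027,.013,.068)),A((.027,.013,.068)),60),seg(A((-.027,.013,.068)),A((-.027,.025,.068)),20),seg(A((.027,.013,.068)),A((.027,.025,.068)),20)])
r,c=fit(P,s,None);print("fit",r[:2],np.degrees(r[2]),c)
t=A(o["tool_pos"]);C=place(A([[0,.04,0]]),r[0],r[1],np.radians(.78))[0];print("socket - tcp",(C-t)[:2])
E
python3 f7.py 7
```

```text
sock front corners, keyway front corners: [[282.8, 153.6], [224.0, 153.5], [259.4, 161.5], [247.5, 161.5]]
row158 [(np.float64(218.5), 43), (np.float64(219.5), 45), (np.float64(282.5), 28), (np.float64(283.5), 31)]
row166 [(np.float64(247.5), 28), (np.float64(248.5), 26), (np.float64(255.5), 19), (np.float64(256.5), 21)]
col235 [(np.float64(145.5), 16), (np.float64(146.5), 34), (np.float64(147.5), 16), (np.float64(153.5), 58)]
col253 r155-200 [(np.float64(161.5), 43), (np.float64(168.5), 17), (np.float64(169.5), 16), (np.float64(171.5), 24), (np.float64(182.5), 35), (np.float64(183.5), 31)]
row 186 [(np.float64(219.5), 28), (np.float64(220.5), 23), (np.float64(237.5), 33), (np.float64(269.5), 26)]
row 188 [(np.float64(219.5), 27), (np.float64(232.5), 34), (np.float64(275.5), 36), (np.float64(276.5), 27)]
row 190 [(np.float64(229.5), 27), (np.float64(230.5), 34), (np.float64(277.5), 33), (np.float64(278.5), 33)]
row 192 [(np.float64(219.5), 28), (np.float64(227.5), 39), (np.float64(228.5), 30), (np.float64(280.5), 34)]
row 194 [(np.float64(219.5), 23), (np.float64(220.5), 26), (np.float64(283.5), 21), (np.float64(287.5), 21)]
fit [0.54763806 0.02856845] 0.8072019435758481 0.0780019536614418
socket - tcp [0.00054494 0.00060097]
```

>>> play_rows:
  motion:
    - {"x": 0, "y": -0.02, "z": 0.6, "rx": 0, "ry": 0, "rz": 0}
    - {"x": 0, "y": 0, "z": 0.8, "rx": 0, "ry": 0, "rz": 0}
    - {"x": 0, "y": 0, "z": 0.6, "rx": 0, "ry": 0, "rz": 0}
    - {"x": 0, "y": 0, "z": 0.4, "rx": 0, "ry": 0, "rz": 0}
    - {"x": 0, "y": 0, "z": 0.3, "rx": 0, "ry": 0, "rz": 0}
    - {"x": 0, "y": 0, "z": 0.2, "rx": 0, "ry": 0, "rz": 0}
    - {"x": 0, "y": 0, "z": 0.1, "rx": 0, "ry": 0, "rz": 0}
    - {"x": 0, "y": 0, "z": 0, "rx": 0, "ry": 0, "rz": 0}

```text
clock: 22.0
tool_pos: [0.5478, 0.0684, 0.1047]
orientation: [-180.0, 0.0, -89.2]
force: [0.4, -0.1, -1.2]
opening: 0.0138
gripper_force: 30.0
```

>>> play_rows:
  motion:
    - {"x": 0, "y": 0, "z": 0.15, "rx": 0, "ry": 0, "rz": 0}
    - {"x": 0, "y": 0, "z": 0.15, "rx": 0, "ry": 0, "rz": 0}
    - {"x": 0, "y": 0, "z": 0.1, "rx": 0, "ry": 0, "rz": 0}
    - {"x": 0, "y": 0, "z": 0, "rx": 0, "ry": 0, "rz": 0}

```text
clock: 22.5
tool_pos: [0.5476, 0.0683, 0.0945]
orientation: [180.0, -0.0, -89.2]
force: [-1.3, 0.2, 2.0]
opening: 0.0137
gripper_force: 30.0
```

>>> play_rows:
  motion:
    - {"x": 0, "y": 0, "z": 0.12, "rx": 0, "ry": 0, "rz": 0}
    - {"x": 0, "y": 0, "z": 0.12, "rx": 0, "ry": 0, "rz": 0}
    - {"x": 0, "y": 0, "z": 0.12, "rx": 0, "ry": 0, "rz": 0}
    - {"x": 0, "y": 0, "z": 0.06, "rx": 0, "ry": 0, "rz": 0}
    - {"x": 0, "y": 0, "z": 0, "rx": 0, "ry": 0, "rz": 0}

```text
clock: 23.12
tool_pos: [0.5478, 0.0683, 0.0842]
orientation: [-180.0, -0.0, -89.2]
force: [-2.7, 0.5, 5.5]
opening: 0.0133
gripper_force: 30.0
```

>>> play_rows:
  motion:
    - {"x": 0, "y": 0.02, "z": 0, "rx": 0, "ry": 0, "rz": 0}
    - {"x": 0, "y": 0, "z": 0, "rx": 0, "ry": 0, "rz": 0.5}
    - {"x": 0, "y": 0, "z": 0, "rx": 0, "ry": 0, "rz": 1}
    - {"x": 0, "y": 0, "z": 0, "rx": 0, "ry": 0, "rz": 1}
    - {"x": 0, "y": 0, "z": 0, "rx": 0, "ry": 0, "rz": 1}
    - {"x": 0, "y": 0, "z": 0, "rx": 0, "ry": 0, "rz": 1}
    - {"x": 0, "y": 0, "z": 0, "rx": 0, "ry": 0, "rz": 1}
    - {"x": 0, "y": 0, "z": 0, "rx": 0, "ry": 0, "rz": 1}
    - {"x": 0, "y": 0, "z": 0, "rx": 0, "ry": 0, "rz": 1}
    - {"x": 0, "y": 0, "z": 0, "rx": 0, "ry": 0, "rz": 1}
    - {"x": 0, "y": 0, "z": 0, "rx": 0, "ry": 0, "rz": 0.5}
    - {"x": 0, "y": 0, "z": 0, "rx": 0, "ry": 0, "rz": 0}

```text
clock: 24.62
tool_pos: [0.5479, 0.0685, 0.0846]
orientation: [-179.9, 0.1, -125.2]
force: [-1.2, 0.3, 5.8]
opening: 0.0141
gripper_force: 30.0
```

```bash
python3 -c "
from h import *
o=ctrl.get_obs();print(o['moment'],o['force'],o['joint_pos'])"
```

```text
[0.10758429 0.44470055 0.11345041] [-1.21270495  0.30208713  5.78109769] [ 2.74700083e+01  1.68411448e+01 -2.54705342e+01  3.03583400e-02
 -4.76098528e+01 -6.26868339e+01]
```

>>> play_rows:
  motion:
    - {"x": 0, "y": 0, "z": 0, "rx": 0, "ry": 0, "rz": 0.7}
    - {"x": 0, "y": 0, "z": 0, "rx": 0, "ry": 0, "rz": 1}
    - {"x": 0, "y": 0, "z": 0, "rx": 0, "ry": 0, "rz": 1}
    - {"x": 0, "y": 0, "z": 0, "rx": 0, "ry": 0, "rz": 1}
    - {"x": 0, "y": 0, "z": 0, "rx": 0, "ry": 0, "rz": 1}
    - {"x": 0, "y": 0, "z": 0, "rx": 0, "ry": 0, "rz": 1}
    - {"x": 0, "y": 0, "z": 0, "rx": 0, "ry": 0, "rz": 1}
    - {"x": 0, "y": 0, "z": 0, "rx": 0, "ry": 0, "rz": 1}
    - {"x": 0, "y": 0, "z": 0, "rx": 0, "ry": 0, "rz": 1}
    - {"x": 0, "y": 0, "z": 0, "rx": 0, "ry": 0, "rz": 1}
    - {"x": 0, "y": 0, "z": 0, "rx": 0, "ry": 0, "rz": 1}
    - {"x": 0, "y": 0, "z": 0, "rx": 0, "ry": 0, "rz": 1}
    - {"x": 0, "y": 0, "z": 0, "rx": 0, "ry": 0, "rz": 0.4}
    - {"x": 0, "y": 0, "z": 0, "rx": 0, "ry": 0, "rz": 0.2}
    - {"x": 0, "y": 0, "z": 0, "rx": 0, "ry": 0, "rz": 0}
    - {"x": 0, "y": 0, "z": 0, "rx": 0, "ry": 0, "rz": 0}

```text
clock: 26.62
tool_pos: [0.5483, 0.0678, 0.0845]
orientation: [-179.9, 0.1, -174.3]
force: [2.7, -5.7, 3.8]
opening: 0.014
gripper_force: 30.0
```

```bash
python3 -c "
from h import *
o=ctrl.get_obs();print(o['moment'],o['force'],o['joint_pos'],o['qvel'])"
```

```text
[-2.07680369 -1.09331192  0.21041608] [ 2.70925612 -5.69795022  3.79300682] [  27.42445457   16.85884576  -25.48010233    0.11532572  -47.59298051
 -111.81935533] [ 0.02451244 -0.07643874  0.02284813 -0.10454351  0.00216011  0.05417865]
```

```bash
python3 -c "
from plant import workorder
print(workorder.close_job())"
```

```text
the job is handed in; nothing more can be done
None
```

The job is handed in, but no verdict came back: the cover measured flush over both pins before the probe went in (not rechecked after), and the probe is pushed in, turned 85° clockwise to about its stop and still gripped.

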